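# Wind the camera timer and hold the ware carrier up for its picture

## Robot

A 7-joint arm with a two-finger parallel gripper is mounted at the origin on the work surface. World frame = base frame: x ahead of the robot, y to its left, z up, the work surface at z = 0. Lengths are in m, angles in degrees, forces in N, time in s.
With the tool pointing down it reaches from about 0.425 to 0.875 m from the base axis. Payload 4.7 kg.
Tool frame: the origin (TCP) lies on the centre line of the jaws, within the pads' length; the fingertips stand 19 mm ahead of it and the grasp point (between the pads) is the TCP; z points along the fingers, y is the line along which they close (so a half turn about z gives the same grasp; the last joint's range is limited). The gripper opens to 87 mm and grips with 3 to 60 N. Pads are 19 mm wide; open, the fingers measure 117 mm over their backs; the gripper's body (75 mm by 190 mm) begins 51 mm behind the grasp point.
Start: joints at [73.803, 18.392, -4.016, 83.108, 1.295, 78.541, -3.26], TCP at [0.19, -0.622, 0.214] pointing down, gripper open.
Joint ranges: [-163.93, 163.93], [-17.29, 119.83], [-79.2, 71.16], [3.27, 140.29], [-89.18, 269.18], [5.43, 117.66], [-154.24, 154.24]. Speed limits (degrees/s): [147.25, 147.25, 180, 180, 180, 180, 180].

## Interface

Orientations are given as [roll, pitch, yaw] about the fixed x, y, z axes, in that order (R = Rz(yaw) Ry(pitch) Rx(roll)).
In Python, from cell import env, imaging gives the robot as it stands.
- The arm moves only by the shell command python3 -m crank 'ROWS' [OPENING] [FORCE]. ROWS is JSON, a list of rows, each an object of numbers: "x", "y", "z": the shift along the tool's x, y, z in m; "turn": the turn about the tool's z in rad. In form: [{"x": .., "y": .., "z": .., "turn": ..}, ...]. A call has 1 to 12 rows; each row is the pose to reach, as a shift and turn from the pose commanded when the call began, along the tool's axes at that moment; what a row does not reach only later rows make up. A row lasts 1/8 s, in which the tool goes at most 62.5 mm and 10.7 degrees, less where a joint would pass 70% of its speed; a pose out of reach is approached as far as the arm can. A call with a gripper value outside its range is refused whole. OPENING is the finger opening in m, from 0 to 0.087, set as the call begins (- or left out, the last holds). The fingers move at their own pace and stop on an object; FORCE is the grip in N (left out, the last holds). Time passes only in rows, so rows that repeat a pose let the fingers close. It gives the time, the measured TCP pose, the force, the opening and the grip force at its end, in the units of the state.
- env.get_obs(): the state, without advancing time (a new reading comes with each control period).
- imaging.read_camera(name): name is "scene" or "side" or "wrist"; returns the picture (400x640x3 uint8, red, green, blue); there is no depth.
- imaging.get_calibration(name): a dict with "camera_matrix" (3x3 intrinsics, pixels), "position" and "attitude" of the camera in the world. Camera axes: x right, y up, looking along -z (the intrinsics and any distortion apply to the point x, -y, -z); pixel columns grow to the right and rows downward; lengths in m; the calibration is good to about 2 mm. A picture is of the moment at which its call begins: read the wrist's pose just before it. get_calibration takes no time and is no camera call; for the wrist camera it gives the pose at the moment of the call.
- env.sign_off(): hands the job in; it is judged then, once.
The state is a dict: "time_s": time; "qpos": joint angles; "joint_velocities": joint speeds; "effort": joint torques, N m; "tool_pos": TCP position; "tool_rot": TCP orientation; "force": force on the tool from outside, world axes, zero at the start; "wrist_torque": the same for the moment, N m; "grip_width": finger opening in m; "grasp_force": force on a finger pad.
Only numpy, scipy, OpenCV 4.12 (cv2) and the standard library are available. Lean on these libraries where they do the work, as an engineer would, in place of code of your own. Each camera call takes 0.05 s, during which the arm holds its last target. There are 200 camera calls.

## Task

We are photographing two tea bowls: first wind the bench camera's clockwork timer by turning the brass key on top clockwise, a part turn at a time, until it reaches its stop. Then take the wooden carrier by its handle, lift it with both bowls standing on it about 10 cm straight up off the tile stack, and finish while holding it there, level and still. Don't tip the carrier or touch the bowls, and leave the other things on the bench where they are.

Things in the scene. Friction and masses are not known exactly. Their poses are not given: they have to be found in the camera images.
- key (a joint): winding key of the timer, turning about a vertical axis: 0 rad = run down, grows clockwise seen from above to a hard stop at 4.0 rad (fully wound). Partly wound at the start (0.3 to 1.0 rad). Its mainspring pushes back lightly; winding takes up to 0.13 N m, and the key stays where it is left when let go.
- key_grip (a point): centre of the brass key's blade, on the key's turning axis, 98 mm above the bench. The blade is an upright plate 46 mm long (along this point's x axis), 9 mm thick (y axis) and 30 mm tall (z, up); it turns with the key. Below the blade is a bare 10 mm shaft, then a flat collar (32 mm across, 4 mm high, its top 19 mm below the blade's lower edge) on the timer's top. Take it across its thickness from above.
- timer: green clockwork timer, a fixed box 90 x 90 x 60 mm (98 x 98 mm at its foot) with a white dial on its front (-x of the body); origin at the centre of its underside, z up. The brass key stands on its top, in the middle.
- stack: stack of four buff kiln tiles, fixed to the bench, 150 (x) x 170 (y) x 48 mm high; origin at the centre of its underside, z up. The carrier stands on it. About 300 mm beyond it (along its +x) stands the black bench camera on a small fixed tripod, 218 mm high, lens towards the carrier.
- carrier: loose wooden ware carrier, 0.28 to 0.46 kg: board 110 (x) x 240 (y) x 12 mm with low lips 8 mm high along its two long edges, and a bridge handle over its length: two posts at y = +-112 mm and a bar along y, top at 148 mm. Origin at the centre of the board's underside, z up.
- handle (a point): centre of the carrier's handle bar (pale wood), 137 mm above the carrier's underside. The bar runs along this point's y axis, is 18 mm wide (x) and 22 mm tall (z), and is free between the posts: the bowls' rims are 62 mm below its underside. Take it across its width from above.
- bowl_a: grey-green glazed tea bowl, 62 mm across, 52 mm high, 0.08 to 0.17 kg (the two bowls may differ in weight), standing loose on the carrier's board under the bar, near y = -55 mm; origin at the centre of its underside, z up.
- bowl_b: red-brown tea bowl, same size, near y = +55 mm of the carrier; origin at the centre of its underside, z up.
- jar: bystander: clay jar, 112 mm across, 122 mm high; origin at the centre of its underside.
- glaze: bystander: blue glaze jar with a white cap, 64 mm across, 95 mm high; origin at the centre of its underside.
- brush: bystander: brush 190 mm long lying along its x axis; origin on its underside.
- scraper: bystander: wood-handled scraper, 175 mm long, lying along its x axis; origin under the middle of its handle.
- sample: bystander: flat blue-green glazed sample tile, 80 x 80 x 12 mm; origin at the centre of its underside.
Not all that is in view belongs to the job. Leave any pink, purple or red look-alike of the timer alone.

How it is judged (in metres and radians):
On the way, in this order (a step that is already met when the one before it is completed fails the run):
1. the key is wound to its stop while the carrier still stands on the tile stack (value of joint key above 3.75 rad and z of carrier in the frame of stack below 0.056 m), for 0.2 s.
2. the carrier is held up level by its handle, clear of the stack, with both bowls on it (z of carrier in the frame of stack between 0.108 and 0.208 m and horizontal distance between carrier and stack below 0.06 m and angle between carrier's own z axis and vertical below 0.12 rad and contact force between the fingers and carrier above 2 N and contact force between carrier and stack below 0.1 N and angle between each of bowl_a, bowl_b's own z axis and vertical below 0.2 rad and z of bowl_a in the frame of carrier between 0.006 and 0.02 m and contact force between the fingers and bowl_a below 0.1 N and z of bowl_b in the frame of carrier between 0.006 and 0.02 m and contact force between the fingers and bowl_b below 0.1 N), for 0.3 s.
At the end, for the whole second after the job is handed in: key above 3.7 rad; carrier in the fingers, 60 to 160 mm above the stack's top, within 60 mm of its centre, tilt under 0.12 rad, slower than 20 mm/s and 0.12 rad/s, off the stack; both bowls upright on its board, not touched by the fingers; bystanders within 30 mm of their places (all of step 2 and value of joint key above 3.7 rad and linear speed of carrier below 0.02 m/s and angular speed of carrier below 0.12 rad/s and distance of each of jar, glaze, brush, scraper, sample from where it was at the start of the episode below 0.03 m); the arm keeps its last pose, push and grip.
It fails at once if the carrier is tipped by more than 0.3 rad (angle between carrier's own z axis and vertical above 0.3 rad).
It fails at once if the fingers press on a bowl (contact force between the fingers and bowl_a above 1 N or contact force between the fingers and bowl_b above 1 N).
It fails at once if a bystander is moved by more than 30 mm (distance of any of jar, glaze, brush, scraper, sample from where it was at the start of the episode above 0.03 m).
It also fails if it takes over 72 s, if anything falls off the work surface, if the arm or the gripper's body presses on something with over 40 N, if the wrist force passes 120 N, or if a joint passes its speed limit or range.

## Working session

There is one attempt and no reset: what is moved stays moved. The work goes in short steps, Python scripts to look and compute and a shell command to move; the robot and the scene stay as the last step left them, time stands still between calls to the robot, and variables do not carry over. Pictures are saved under pics/ and viewed, at most 10 in all, crops included, and the job is handed in when it is done.

```bash
ls; mkdir -p pics
python3 - <<'E'
from cell import env, imaging
import cv2
for n in ("scene","side"):
    im=imaging.read_camera(n); cv2.imwrite(f"pics/{n}0.png",im[:,:,::-1])
    c=imaging.get_calibration(n); print(n,c)
print(env.get_obs())
E
```

```text
pics
scene {'camera_matrix': array([[499.38452026,   0.        , 323.84402949],
       [  0.        , 499.38452026, 195.21716102],
       [  0.        ,   0.        ,   1.        ]]), 'position': array([1.30133745, 0.52502934, 1.25507994]), 'attitude': array([ 39.5582557 ,  -0.24809177, 124.41246644])}
side {'camera_matrix': array([[395.55832743,   0.        , 320.85833862],
       [  0.        , 395.55832743, 202.95532966],
       [  0.        ,   0.        ,   1.        ]]), 'position': array([ 0.34748346, -1.04116527,  1.13349454]), 'attitude': array([ 47.4203841 ,   0.05099565, -11.57857054])}
{'time_s': 0.1, 'qpos': array([73.80205091, 18.43538301, -4.0173189 , 83.16713696,  1.29493037,
       78.54379433, -3.25890173]), 'joint_velocities': array([ 0.01248351, -0.10205874,  0.04090005, -0.07888669,  0.04873211,
       -0.04329932, -0.02556613]), 'effort': array([-8.38312280e-04, -4.92569447e+01, -4.05902686e-01, -3.13399708e+01,
       -6.41118642e-02,  3.94990901e-02,  5.55266433e-05]), 'tool_pos': array([ 0.18992158, -0.62108677,  0.2128715 ]), 'tool_rot': array([-1.79898925e+02,  4.94468470e-03,  1.70103114e+01]), 'force': array([-0.02650021,  0.07706184, -0.44149685]), 'wrist_torque': array([-0.00409677,  0.04867308,  0.01414312]), 'grasp_force': 0.0, 'grip_width': 0.08712607071027387}
```

View pics/scene0.png

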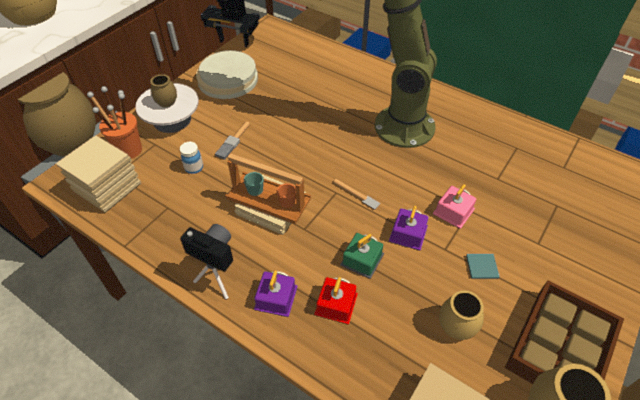

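View pics/side0.png

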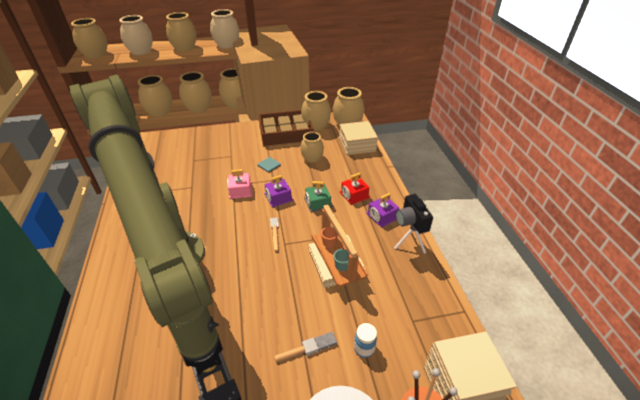

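The scene view shows five timers: green (364,254), purple (410,228) and (276,292), red (337,299) and pink (456,206). I choose the green one, at (318,197) in the side view. The carrier is at (268,190) in the scene view and (340,245) in the side view. Next I take close crops.

```bash
cat > h.py <<'E'
from cell import env, imaging
import cv2, numpy as np
from scipy.spatial.transform import Rotation as R
def cam(n):
    c=imaging.get_calibration(n); return c["camera_matrix"],np.array(c["position"]),R.from_euler('xyz',c["attitude"],degrees=True).as_matrix()
def ray(C,uv):
    K,p,A=C; d=np.linalg.solve(K,[*uv,1]); return A@(d*[1,-1,-1])
def onz(C,uv,z):
    d=ray(C,uv); return C[1]+d*(z-C[1][2])/d[2]
def tri(C1,a,C2,b):
    d1,d2=ray(C1,a),ray(C2,b); s=np.linalg.lstsq(np.c_[d1,-d2],C2[1]-C1[1],rcond=None)[0]
    P,Q=C1[1]+d1*s[0],C2[1]+d2*s[1]; return (P+Q)/2,np.linalg.norm(P-Q)
def proj(C,P):
    q=C[2].T@(np.array(P)-C[1]); q=C[0]@(q*[1,-1,-1]); return q[:2]/q[2]
E
python3 - <<'E'
import cv2,numpy as np
a=cv2.imread("pics/scene0.png");b=cv2.imread("pics/side0.png")
f=lambda im,x,y,w,h,k:cv2.resize(im[y:y+h,x:x+w],None,fx=k,fy=k,interpolation=cv2.INTER_CUBIC)
A=np.hstack([f(a,215,145,100,100,4),f(b,295,195,100,100,4)])
B=np.hstack([f(a,330,225,80,40,5),f(b,285,175,80,40,5)])
cv2.imwrite("pics/crop0.png",np.vstack([A,B]))
E
```

```text
(no output)
```

View pics/crop0.png

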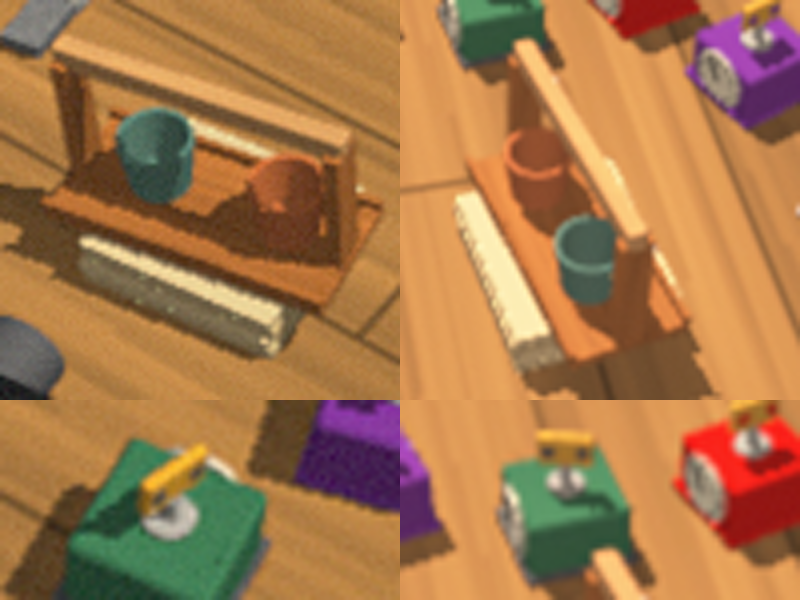

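The crop confirms the green timer with its white dial and brass key. The blade centre is at about (364,241) in scene and (318,184) in side. The handle bar ends are at about (230,156) and (301,180) in scene, and (352,253) and (326,207) in side.

Run:
```python
from h import *
S,D=cam("scene"),cam("side")
s=lambda x,y:(330+x/5,225+(y-400)/5); d=lambda x,y:(285+(x-400)/5,175+(y-400)/5)
for n,a,b in [("blade c",s(173,481),d(565,448)),("blade e1",s(146,497),d(540,447)),("blade e2",s(203,461),d(590,447)),("collar",s(170,518),d(566,482)),
 ("barA",(230.5,156.2),(352.5,253)),("barB",(301.2,180),(326.2,207.5))]:
    P,e=tri(S,a,D,b); print(n,P.round(4),round(e,4))
for z,l,uv in [(.06,"e1",s(146,497)),(.06,'e2',s(203,461))]: print(l,onz(S,uv,.098),)
print(onz(D,d(540,447),.098),onz(D,d(590,447),.098))
print("wrist",imaging.get_calibration("wrist"))
```

```text
blade c [0.5831 0.1761 0.0967] 0.0021
blade e1 [0.5781 0.1735 0.0901] 0.034
blade e2 [0.5876 0.1788 0.1066] 0.0398
collar [0.5833 0.1767 0.0597] 0.0032
barA [ 0.6042 -0.2798  0.1893] 0.0031
barB [ 0.5645 -0.0557  0.1868] 0.0068
e1 [0.60044846 0.17012131 0.098     ]
e2 [0.56159739 0.18370019 0.098     ]
[0.5638219  0.17898348 0.098     ] [0.60375548 0.17075754 0.098     ]
wrist {'camera_matrix': array([[280.97944975,   0.        , 321.47790558],
       [  0.        , 280.97944975, 200.97621611],
       [  0.        ,   0.        ,   1.        ]]), 'position': array([ 0.25338281, -0.60021882,  0.38361479]), 'attitude': array([-14.25274143,   0.11115467, -72.95712366])}
```

```bash
python3 -m crank '[{"z":-0.05},{"z":-0.09},{"x":0.609,"y":-0.648,"z":-0.09,"turn":-2.58},{"x":0.609,"y":-0.648,"z":-0.09,"turn":-2.58},{"x":0.609,"y":-0.648,"z":-0.09,"turn":-2.58},{"x":0.609,"y":-0.648,"z":-0.09,"turn":-2.58},{"x":0.609,"y":-0.648,"z":-0.09,"turn":-2.58},{"x":0.609,"y":-0.648,"z":-0.09,"turn":-2.58},{"x":0.609,"y":-0.648,"z":-0.09,"turn":-2.58},{"x":0.609,"y":-0.648,"z":-0.09,"turn":-2.58}]' 0.087
cat >> h.py <<'E'
def go(P,yaw=None):
    o=env.get_obs(); A=R.from_euler('xyz',o["tool_rot"],degrees=True).as_matrix()
    print("t",o["time_s"],"tcp",o["tool_pos"].round(4),"rot",o["tool_rot"].round(2),"q7",o["qpos"][6].round(1),"w",round(o["grip_width"],4),"F",o["force"].round(1),"T",o["wrist_torque"].round(2),"g",round(o["grasp_force"],1))
    print("shift",(A.T@(np.array(P)-o["tool_pos"])).round(4), "turn",None if yaw is None else round(-np.radians((yaw-o["tool_rot"][2]+180)%360-180),3))
E
python3 -c "
from h import *
go([.583,.176,.25],165)"
```

```text
t 0.1 tcp [ 0.1899 -0.6211  0.2129] rot [-179.9     0.     17.01] q7 -3.3 w 0.0871 F [-0.   0.1 -0.4] T [-0.    0.05  0.01] g 0.0
shift [ 0.6091 -0.6473 -0.036 ] turn -2.583invalid input
```

Rows probably need all four keys.

```bash
python3 -m crank '[{"x":0,"y":0,"z":-0.05,"turn":0},{"x":0,"y":0,"z":-0.09,"turn":0},{"x":0.609,"y":-0.648,"z":-0.09,"turn":-2.58},{"x":0.609,"y":-0.648,"z":-0.09,"turn":-2.58},{"x":0.609,"y":-0.648,"z":-0.09,"turn":-2.58},{"x":0.609,"y":-0.648,"z":-0.09,"turn":-2.58},{"x":0.609,"y":-0.648,"z":-0.09,"turn":-2.58},{"x":0.609,"y":-0.648,"z":-0.09,"turn":-2.58},{"x":0.609,"y":-0.648,"z":-0.09,"turn":-2.58},{"x":0.609,"y":-0.648,"z":-0.09,"turn":-2.58}]' 0.087 20
python3 -c "
from h import *
go([.583,.176,.25],165)"
```

```text
time_s: 1.35
tool_pos: [0.4113, -0.171, 0.3036]
tool_rot: [-180.0, 0.0, 103.3]
force: [1.5, -0.4, -0.7]
grip_width: 0.0874
grasp_force: 0.0
t 1.35 tcp [ 0.4113 -0.171   0.3036] rot [-1.7999e+02  3.0000e-02  1.0329e+02] q7 36.8 w 0.0874 F [ 1.5 -0.4 -0.7] T [-0.09 -0.19  0.  ] g 0.0
shift [0.2983 0.2468 0.0534] turn -1.077
```

```bash
python3 -m crank '[{"x":0.298,"y":0.247,"z":0.0,"turn":-1.077},{"x":0.298,"y":0.247,"z":0.0,"turn":-1.077},{"x":0.298,"y":0.247,"z":0.0,"turn":-1.077},{"x":0.298,"y":0.247,"z":0.0,"turn":-1.077},{"x":0.298,"y":0.247,"z":0.0,"turn":-1.077},{"x":0.298,"y":0.247,"z":0.0,"turn":-1.077},{"x":0.298,"y":0.247,"z":0.02,"turn":-1.077},{"x":0.298,"y":0.247,"z":0.053,"turn":-1.077},{"x":0.298,"y":0.247,"z":0.053,"turn":-1.077}]'
python3 -c "
from h import *
W=cam('wrist'); im=imaging.read_camera('wrist'); 
p=proj(W,[.583,.176,.098]); print(p)
x,y=int(p[0])-60,int(p[1])-50
x=max(0,min(520,x));y=max(0,min(300,y));print(x,y)
c=cv2.resize(im[y:y+100,x:x+120],None,fx=6,fy=6,interpolation=cv2.INTER_CUBIC)
cv2.imwrite('pics/w1.png',c[:,:,::-1])
np.savez('w1.npz',K=W[0],p=W[1],A=W[2])
go([.583,.176,.1],165)"
```

```text
time_s: 2.48
tool_pos: [0.5832, 0.1708, 0.2476]
tool_rot: [-179.8, -0.3, 164.6]
force: [-1.1, 0.2, 0.3]
grip_width: 0.0871
grasp_force: 0.0
[324.92318653 189.11870387]
264 139
t 2.525 tcp [0.5842 0.1712 0.2497] rot [-1.7987e+02 -1.2000e-01  1.6456e+02] q7 44.7 w 0.0873 F [-0.2  0.6  0.7] T [ 0.12 -0.15 -0.05] g 0.0
shift [0.0021 0.0046 0.1497] turn -0.008
```

View pics/w1.png

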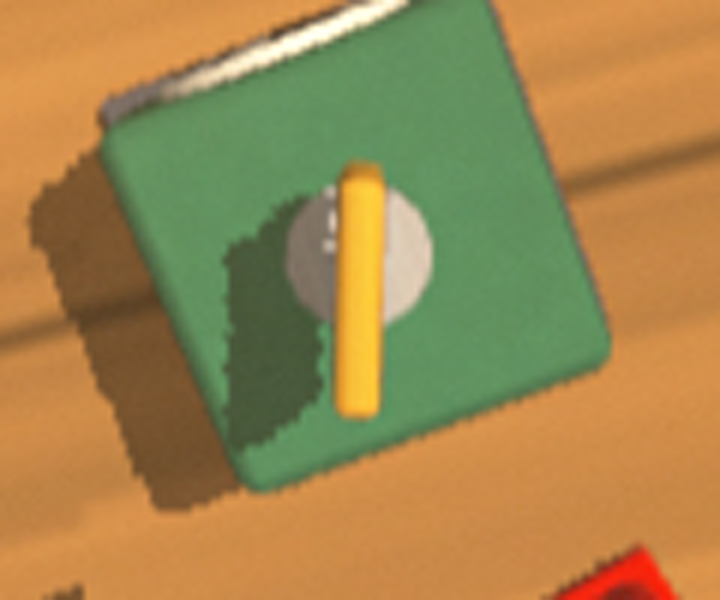

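The wrist crop shows the green top with the blade's top face running from crop (363,181) to (357,412), and the collar centre at (360,255).

```bash
python3 -c "
from h import *
z=np.load('w1.npz'); W=(z['K'],z['p'],z['A'])
c=lambda x,y:(264+x/6,139+y/6)
a,b=onz(W,c(363,181),.113),onz(W,c(357,412),.113);m=(a+b)/2
yaw=np.degrees(np.arctan2(*(a-b)[1::-1]));print(a,b,m,np.linalg.norm(a-b),yaw, onz(W,c(360,255),.064))
go([m[0],m[1],.1],yaw)"
```

```text
[0.55847615 0.18206118 0.113     ] [0.60016444 0.16954172 0.113     ] [0.5793203  0.17580145 0.113     ] 0.043527585969445136 163.28439622215362 [0.57988941 0.17591353 0.064     ]
t 2.525 tcp [0.5842 0.1712 0.2497] rot [-1.7987e+02 -1.2000e-01  1.6456e+02] q7 44.7 w 0.0873 F [-0.2  0.6  0.7] T [ 0.12 -0.15 -0.05] g 0.0
shift [0.0056 0.0034 0.1497] turn 0.022
```

```bash
python3 -m crank '[{"x":0,"y":0,"z":0.04,"turn":0.0},{"x":0,"y":0,"z":0.08,"turn":0.02},{"x":0,"y":0,"z":0.08,"turn":0.02},{"x":0,"y":0,"z":0.08,"turn":0.02},{"x":0,"y":0,"z":0.08,"turn":0.02}]'
python3 -c "
from h import *
go([.581,.176,.1],163.5)"
```

```text
time_s: 3.15
tool_pos: [0.5862, 0.1731, 0.1733]
tool_rot: [179.9, 0.2, 163.5]
force: [-0.1, 0.2, 0.3]
grip_width: 0.0873
grasp_force: 0.0
t 3.15 tcp [0.5862 0.1731 0.1733] rot [179.91   0.19 163.49] q7 41.9 w 0.0873 F [-0.1  0.2  0.3] T [ 0.13 -0.13  0.02] g 0.0
shift [0.0061 0.0011 0.0733] turn -0.0
```

```bash
python3 -m crank '[{"x":0.005,"y":0.001,"z":0.02,"turn":0},{"x":0.005,"y":0.001,"z":0.04,"turn":0},{"x":0.005,"y":0.001,"z":0.06,"turn":0},{"x":0.005,"y":0.001,"z":0.072,"turn":0},{"x":0.005,"y":0.001,"z":0.072,"turn":0},{"x":0.005,"y":0.001,"z":0.072,"turn":0}]' 0.087
python3 -m crank '[{"x":0,"y":0,"z":0,"turn":0},{"x":0,"y":0,"z":0,"turn":0},{"x":0,"y":0,"z":0,"turn":0},{"x":0,"y":0,"z":0,"turn":0},{"x":0,"y":0,"z":0,"turn":0},{"x":0,"y":0,"z":0,"turn":0},{"x":0,"y":0,"z":0,"turn":0},{"x":0,"y":0,"z":0,"turn":0}]' 0.0 25
python3 -c "
from h import *
go([.581,.176,.1],163.5)"
```

```text
time_s: 3.9
tool_pos: [0.5808, 0.1754, 0.0993]
tool_rot: [180.0, 0.0, 163.5]
force: [0.8, -0.2, 0.5]
grip_width: 0.0872
grasp_force: 0.0
time_s: 4.9
tool_pos: [0.5804, 0.1751, 0.0988]
tool_rot: [-180.0, -0.0, 163.5]
force: [-0.1, 1.4, 1.3]
grip_width: 0.0151
grasp_force: 0.0
t 4.9 tcp [0.5804 0.1751 0.0988] rot [-179.99   -0.    163.51] q7 39.4 w 0.0151 F [-0.1  1.4  1.3] T [ 0.09 -0.18 -0.07] g 0.0
shift [-0.0004  0.001  -0.0012] turn 0.0
```

```bash
python3 -m crank '[{"x":0,"y":0,"z":0,"turn":0},{"x":0,"y":0,"z":0,"turn":0},{"x":0,"y":0,"z":0,"turn":0}]'
python3 -m crank '[{"x":0,"y":0,"z":0,"turn":0.1},{"x":0,"y":0,"z":0,"turn":0.2},{"x":0,"y":0,"z":0,"turn":0.3},{"x":0,"y":0,"z":0,"turn":0.4},{"x":0,"y":0,"z":0,"turn":0.5},{"x":0,"y":0,"z":0,"turn":0.6},{"x":0,"y":0,"z":0,"turn":0.7},{"x":0,"y":0,"z":0,"turn":0.7}]'
python3 -c "
from h import *
go([.581,.176,.1],163.5)"
```

```text
time_s: 5.28
tool_pos: [0.58, 0.1736, 0.0987]
tool_rot: [-179.8, -0.0, 163.5]
force: [-3.3, -5.0, 4.3]
grip_width: 0.0085
grasp_force: 25.0
time_s: 6.28
tool_pos: [0.5801, 0.1738, 0.0987]
tool_rot: [-179.9, 0.1, 123.4]
force: [-1.5, -4.5, 3.6]
grip_width: 0.0086
grasp_force: 25.0
t 6.275 tcp [0.5801 0.1738 0.0987] rot [-1.7988e+02  8.0000e-02  1.2340e+02] q7 2.1 w 0.0086 F [-1.5 -4.5  3.6] T [-1.02  0.5  -0.01] g 25.0
shift [ 0.0013  0.002  -0.0013] turn -0.7
```

```bash
python3 -m crank '[{"x":0,"y":0,"z":0,"turn":0.15},{"x":0,"y":0,"z":0,"turn":0.3},{"x":0,"y":0,"z":0,"turn":0.45},{"x":0,"y":0,"z":0,"turn":0.6},{"x":0,"y":0,"z":0,"turn":0.75},{"x":0,"y":0,"z":0,"turn":0.9},{"x":0,"y":0,"z":0,"turn":1.05},{"x":0,"y":0,"z":0,"turn":1.2},{"x":0,"y":0,"z":0,"turn":1.35},{"x":0,"y":0,"z":0,"turn":1.5},{"x":0,"y":0,"z":0,"turn":1.5}]'
python3 -c "
from h import *
go([.581,.176,.1],163.5)"
```

```text
time_s: 7.65
tool_pos: [0.5805, 0.1737, 0.0987]
tool_rot: [179.9, 0.1, 37.5]
force: [-1.4, -4.9, 2.3]
grip_width: 0.0086
grasp_force: 25.0
t 7.65 tcp [0.5805 0.1737 0.0987] rot [1.799e+02 8.000e-02 3.749e+01] q7 -79.1 w 0.0086 F [-1.4 -4.9  2.3] T [-1.08  0.37 -0.07] g 25.0
shift [ 0.0018 -0.0016 -0.0013] turn -2.199
```

```bash
python3 -m crank '[{"x":0,"y":0,"z":0,"turn":0},{"x":0,"y":0,"z":0,"turn":0},{"x":0,"y":0,"z":0,"turn":0},{"x":0,"y":0,"z":0,"turn":0},{"x":0,"y":0,"z":0,"turn":0},{"x":0,"y":0,"z":0,"turn":0},{"x":0,"y":0,"z":0,"turn":0},{"x":0,"y":0,"z":0,"turn":0},{"x":0,"y":0,"z":0,"turn":0},{"x":0,"y":0,"z":0,"turn":0}]' 0.087
python3 -c "
from h import *
go([.581,.176,.1],217.5)"
```

```text
time_s: 8.9
tool_pos: [0.5804, 0.1751, 0.0988]
tool_rot: [180.0, 0.0, 37.5]
force: [-0.0, 0.3, -0.7]
grip_width: 0.0863
grasp_force: 0.0
t 8.9 tcp [0.5804 0.1751 0.0988] rot [180.     0.    37.46] q7 -79.2 w 0.0863 F [-0.   0.3 -0.7] T [-0.03  0.    0.  ] g 0.0
shift [ 0.001  -0.0004 -0.0012] turn 3.141
```

```bash
python3 -m crank '[{"x":-0.001,"y":0.001,"z":0,"turn":-0.17},{"x":-0.001,"y":0.001,"z":0,"turn":-0.34},{"x":-0.001,"y":0.001,"z":0,"turn":-0.51},{"x":-0.001,"y":0.001,"z":0,"turn":-0.68},{"x":-0.001,"y":0.001,"z":0,"turn":-0.85},{"x":-0.001,"y":0.001,"z":0,"turn":-1.02},{"x":-0.001,"y":0.001,"z":0,"turn":-1.19},{"x":-0.001,"y":0.001,"z":0,"turn":-1.36},{"x":-0.001,"y":0.001,"z":0,"turn":-1.53},{"x":-0.001,"y":0.001,"z":0,"turn":-1.57},{"x":-0.001,"y":0.001,"z":0,"turn":-1.57}]'
python3 -m crank '[{"x":0,"y":0,"z":0,"turn":-0.17},{"x":0,"y":0,"z":0,"turn":-0.34},{"x":0,"y":0,"z":0,"turn":-0.51},{"x":0,"y":0,"z":0,"turn":-0.68},{"x":0,"y":0,"z":0,"turn":-0.85},{"x":0,"y":0,"z":0,"turn":-1.02},{"x":0,"y":0,"z":0,"turn":-1.19},{"x":0,"y":0,"z":0,"turn":-1.36},{"x":0,"y":0,"z":0,"turn":-1.53},{"x":0,"y":0,"z":0,"turn":-1.57},{"x":0,"y":0,"z":0,"turn":-1.57}]'
python3 -m crank '[{"x":0,"y":0,"z":0,"turn":0},{"x":0,"y":0,"z":0,"turn":0},{"x":0,"y":0,"z":0,"turn":0},{"x":0,"y":0,"z":0,"turn":0},{"x":0,"y":0,"z":0,"turn":0},{"x":0,"y":0,"z":0,"turn":0},{"x":0,"y":0,"z":0,"turn":0},{"x":0,"y":0,"z":0,"turn":0},{"x":0,"y":0,"z":0,"turn":0},{"x":0,"y":0,"z":0,"turn":0},{"x":0,"y":0,"z":0,"turn":0}]' 0.0 25
python3 -c "
from h import *
go([.581,.176,.1],217.5)"
```

```text
time_s: 10.28
tool_pos: [0.5802, 0.1736, 0.0988]
tool_rot: [-180.0, -0.0, 127.3]
force: [0.5, -0.8, 0.2]
grip_width: 0.0871
grasp_force: 0.0
time_s: 11.65
tool_pos: [0.5802, 0.1737, 0.0987]
tool_rot: [180.0, -0.0, -142.8]
force: [-0.3, -0.0, 0.0]
grip_width: 0.0872
grasp_force: 0.0
time_s: 13.02
tool_pos: [0.5804, 0.1735, 0.0988]
tool_rot: [-180.0, 0.0, -142.6]
force: [0.9, -0.5, -0.6]
grip_width: 0.0084
grasp_force: 25.0
t 13.025 tcp [0.5804 0.1735 0.0988] rot [-179.98    0.   -142.64] q7 89.0 w 0.0084 F [ 0.9 -0.5 -0.6] T [ 0.01 -0.2  -0.03] g 25.0
shift [-0.002   0.0016 -0.0012] turn -0.002
```

```bash
python3 -m crank '[{"x":0,"y":0,"z":0,"turn":0.12},{"x":0,"y":0,"z":0,"turn":0.24},{"x":0,"y":0,"z":0,"turn":0.36},{"x":0,"y":0,"z":0,"turn":0.48},{"x":0,"y":0,"z":0,"turn":0.6},{"x":0,"y":0,"z":0,"turn":0.7},{"x":0,"y":0,"z":0,"turn":0.7}]'
python3 -c "
from h import *
go([.581,.176,.1],217.5)"
python3 -m crank '[{"x":0,"y":0,"z":0,"turn":0.05},{"x":0,"y":0,"z":0,"turn":0.1},{"x":0,"y":0,"z":0,"turn":0.15},{"x":0,"y":0,"z":0,"turn":0.2},{"x":0,"y":0,"z":0,"turn":0.2}]'
python3 -c "
from h import *
go([.581,.176,.1],217.5)"
```

```text
time_s: 13.9
tool_pos: [0.5803, 0.1734, 0.0988]
tool_rot: [-180.0, 0.0, 177.3]
force: [1.2, -0.5, -0.8]
grip_width: 0.0086
grasp_force: 25.0
t 13.9 tcp [0.5803 0.1734 0.0988] rot [-1.7996e+02  3.0000e-02  1.7733e+02] q7 52.5 w 0.0086 F [ 1.2 -0.5 -0.8] T [-0.08 -0.35  0.01] g 25.0
shift [-0.0005  0.0026 -0.0012] turn -0.701
time_s: 14.52
tool_pos: [0.5804, 0.1734, 0.0988]
tool_rot: [-180.0, 0.0, 165.9]
force: [0.5, -0.6, -0.2]
grip_width: 0.0086
grasp_force: 25.0
t 14.525 tcp [0.5804 0.1734 0.0988] rot [-1.7997e+02  2.0000e-02  1.6592e+02] q7 42.0 w 0.0086 F [ 0.5 -0.6 -0.2] T [-0.27 -0.36  0.13] g 25.0
shift [ 0.      0.0027 -0.0012] turn -0.9
```

```bash
for i in 1 2; do python3 -m crank '[{"x":0,"y":0,"z":0,"turn":0.05},{"x":0,"y":0,"z":0,"turn":0.1},{"x":0,"y":0,"z":0,"turn":0.15},{"x":0,"y":0,"z":0,"turn":0.15}]' >/dev/null
python3 -c "
from h import *
go([.581,.176,.1],217.5)"; done
```

```text
t 15.025 tcp [0.5804 0.1734 0.0988] rot [-1.7997e+02  2.0000e-02  1.5732e+02] q7 34.1 w 0.0083 F [ 0.7 -1.4 -0.1] T [-0.32 -0.42  0.02] g 25.0
shift [ 0.0004  0.0027 -0.0012] turn -1.05
t 15.525 tcp [0.5804 0.1733 0.0988] rot [-1.7998e+02  3.0000e-02  1.4872e+02] q7 26.1 w 0.0085 F [-0.1 -2.   0.5] T [-0.42 -0.41  0.07] g 25.0
shift [ 0.0008  0.0026 -0.0012] turn -1.2
```

```bash
for i in 1 2; do python3 -m crank '[{"x":0,"y":0,"z":0,"turn":0.05},{"x":0,"y":0,"z":0,"turn":0.1},{"x":0,"y":0,"z":0,"turn":0.1}]' >/dev/null
python3 -c "
from h import *
go([.581,.176,.1],217.5)"; done
```

```text
t 15.9 tcp [0.5803 0.1733 0.0988] rot [-1.7998e+02  3.0000e-02  1.4300e+02] q7 20.8 w 0.0085 F [ 1.4 -1.4 -0.8] T [-0.52 -0.47  0.09] g 25.0
shift [ 0.0011  0.0025 -0.0012] turn -1.3
t 16.275 tcp [0.5803 0.1733 0.0988] rot [-1.7998e+02  3.0000e-02  1.3727e+02] q7 15.4 w 0.0085 F [ 1.2 -2.6  0. ] T [-0.55 -0.37  0.04] g 25.0
shift [ 0.0013  0.0024 -0.0012] turn -1.4
```

```bash
for i in 1 2; do python3 -m crank '[{"x":0,"y":0,"z":0,"turn":0.05},{"x":0,"y":0,"z":0,"turn":0.1},{"x":0,"y":0,"z":0,"turn":0.1}]' >/dev/null
python3 -c "
from h import *
go([.581,.176,.1],217.5)"; done
```

```text
t 16.65 tcp [0.5803 0.1734 0.0988] rot [-1.7998e+02  5.0000e-02  1.3159e+02] q7 10.1 w 0.0087 F [ 1.9 -3.1  0.6] T [-0.63 -0.42  0.49] g 26.5
shift [ 0.0015  0.0023 -0.0012] turn -1.499
t 17.025 tcp [0.5801 0.1736 0.0988] rot [-1.7997e+02  2.0000e-02  1.2587e+02] q7 4.7 w 0.0101 F [ 0.6 -3.6 -0.4] T [-0.7  -0.28  0.63] g 28.8
shift [ 0.0014  0.0022 -0.0012] turn -1.599
```

The stop is reached: torque about z has risen to 0.6 N m and the blade is prying the pads apart. I release and go up, then across to above the handle.

```bash
python3 -m crank '[{"x":0,"y":0,"z":0,"turn":-0.1},{"x":0,"y":0,"z":0,"turn":-0.1},{"x":0,"y":0,"z":0,"turn":-0.1},{"x":0,"y":0,"z":0,"turn":-0.1},{"x":0,"y":0,"z":0,"turn":-0.1},{"x":0,"y":0,"z":0,"turn":-0.1},{"x":0,"y":0,"z":-0.05,"turn":-0.1},{"x":0,"y":0,"z":-0.1,"turn":-0.1},{"x":0,"y":0,"z":-0.15,"turn":-0.1},{"x":0,"y":0,"z":-0.2,"turn":-0.1},{"x":0,"y":0,"z":-0.24,"turn":-0.1},{"x":0,"y":0,"z":-0.24,"turn":-0.1}]' 0.087
python3 -c "
from h import *
go([.584,-.168,.33],100)"
```

```text
time_s: 18.52
tool_pos: [0.5814, 0.1748, 0.3427]
tool_rot: [179.7, 0.2, 131.4]
force: [-0.3, 1.1, 0.0]
grip_width: 0.0868
grasp_force: 0.0
t 18.525 tcp [0.5814 0.1748 0.3427] rot [1.7966e+02 1.6000e-01 1.3143e+02] q7 14.3 w 0.0868 F [-0.3  1.1  0. ] T [ 0.06 -0.14 -0.01] g 0.0
shift [-0.2587 -0.225   0.012 ] turn 0.549
```

```bash
python3 -m crank '[{"x":-0.04,"y":-0.035,"z":0,"turn":0.1},{"x":-0.08,"y":-0.07,"z":0,"turn":0.2},{"x":-0.12,"y":-0.105,"z":0,"turn":0.3},{"x":-0.16,"y":-0.14,"z":0,"turn":0.4},{"x":-0.2,"y":-0.175,"z":0,"turn":0.5},{"x":-0.24,"y":-0.21,"z":0,"turn":0.549},{"x":-0.259,"y":-0.225,"z":0.0,"turn":0.549},{"x":-0.259,"y":-0.225,"z":0.0,"turn":0.549},{"x":-0.259,"y":-0.225,"z":0.0,"turn":0.549},{"x":-0.259,"y":-0.225,"z":0.0,"turn":0.549}]'
python3 -c "
from h import *
W=cam('wrist'); im=imaging.read_camera('wrist'); 
print(proj(W,[.584,-.168,.185]),proj(W,[.604,-.28,.196]),proj(W,[.5645,-.056,.196]))
cv2.imwrite('pics/w2.png',im[:,:,::-1])
np.savez('w2.npz',K=W[0],p=W[1],A=W[2])
go([.584,-.168,.185],100)"
```

```text
time_s: 19.77
tool_pos: [0.5833, -0.1665, 0.3391]
tool_rot: [180.0, -0.0, 100.2]
force: [0.1, -0.3, -1.1]
grip_width: 0.0872
grasp_force: 0.0
[321.99628264 190.97808014] [321.78573342 282.31374506] [322.77262683  86.78580621]
t 19.825 tcp [ 0.5832 -0.167   0.3392] rot [ 1.7997e+02 -1.0000e-02  1.0017e+02] q7 18.6 w 0.0868 F [ 0.2  0.1 -0.4] T [-0.01 -0.07 -0.  ] g 0.0
shift [-0.0012  0.0005  0.1542] turn 0.003
```

View pics/w2.png

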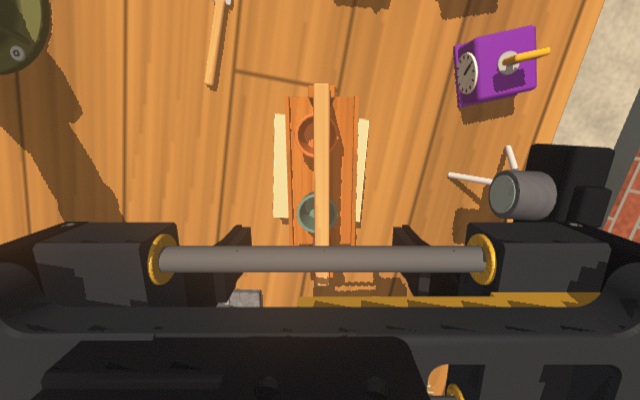

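The bar runs vertically at column 321–322, from row 84 to about 286, with the bowls at (318,135) and (318,213). It lies along the tool's x axis.

```bash
python3 -c "
from h import *
z=np.load('w2.npz'); W=(z['K'],z['p'],z['A'])
a,b=onz(W,(321.3,84),.196),onz(W,(322,286),.196);m=(a+b)/2
yaw=np.degrees(np.arctan2(*(a-b)[1::-1]));print(a,b,m,np.linalg.norm(a-b),yaw)
go([m[0],m[1],.185],yaw)"
```

```text
[ 0.56250317 -0.05360086  0.196     ] [ 0.60517572 -0.2849935   0.196     ] [ 0.58383945 -0.16929718  0.196     ] 0.23529450305616048 100.44887157875469
t 19.825 tcp [ 0.5832 -0.167   0.3392] rot [ 1.7997e+02 -1.0000e-02  1.0017e+02] q7 18.6 w 0.0868 F [ 0.2  0.1 -0.4] T [-0.01 -0.07 -0.  ] g 0.0
shift [-2.400e-03  1.000e-04  1.542e-01] turn -0.005
```

```bash
python3 -m crank '[{"x":-0.002,"y":0,"z":0.03,"turn":-0.005},{"x":-0.002,"y":0,"z":0.06,"turn":-0.005},{"x":-0.002,"y":0,"z":0.09,"turn":-0.005},{"x":-0.002,"y":0,"z":0.115,"turn":-0.005},{"x":-0.002,"y":0,"z":0.135,"turn":-0.005},{"x":-0.002,"y":0,"z":0.15,"turn":-0.005},{"x":-0.002,"y":0,"z":0.154,"turn":-0.005},{"x":-0.002,"y":0,"z":0.154,"turn":-0.005},{"x":-0.002,"y":0,"z":0.154,"turn":-0.005}]'
python3 -m crank '[{"x":0,"y":0,"z":0,"turn":0},{"x":0,"y":0,"z":0,"turn":0},{"x":0,"y":0,"z":0,"turn":0},{"x":0,"y":0,"z":0,"turn":0},{"x":0,"y":0,"z":0,"turn":0}]' 0.03 10
python3 -c "
from h import *
go([.5838,-.1693,.185],100.4)
cv2.imwrite('pics/s3.png',cv2.resize(imaging.read_camera('scene')[120:245,190:340],None,fx=4,fy=4)[:,:,::-1])"
```

```text
time_s: 20.95
tool_pos: [0.5838, -0.1714, 0.1858]
tool_rot: [179.9, 0.0, 100.3]
force: [-0.1, 0.1, -0.6]
grip_width: 0.0869
grasp_force: 0.0
time_s: 21.58
tool_pos: [0.5832, -0.1713, 0.1848]
tool_rot: [-180.0, 0.0, 100.3]
force: [-0.3, -0.5, 0.2]
grip_width: 0.0451
grasp_force: 0.0
t 21.575 tcp [ 0.5832 -0.1713  0.1848] rot [-180.      0.    100.26] q7 17.8 w 0.0451 F [-0.3 -0.5  0.2] T [-0.02 -0.09  0.  ] g 0.0
shift [ 0.0019  0.0009 -0.0002] turn -0.002
```

View pics/s3.png

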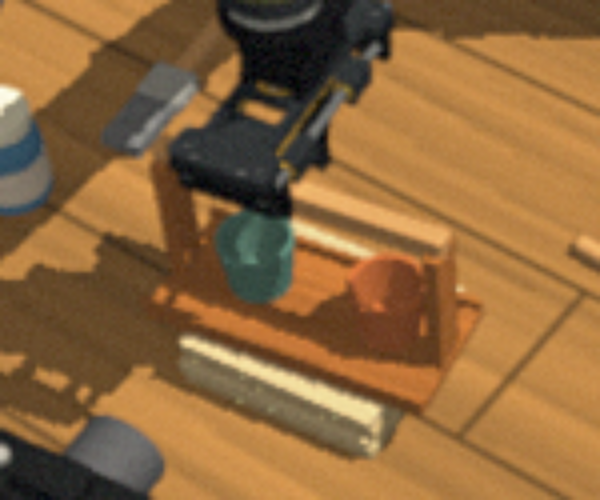

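The fingers straddle the bar at crop (290,190), above both bowls, and the carrier is undisturbed. I nudge 2 mm, close gently, then firm up the grip.

```bash
python3 -m crank '[{"x":0.002,"y":0.001,"z":0,"turn":0},{"x":0.002,"y":0.001,"z":0,"turn":0},{"x":0.002,"y":0.001,"z":0,"turn":0},{"x":0.002,"y":0.001,"z":0,"turn":0},{"x":0.002,"y":0.001,"z":0,"turn":0},{"x":0.002,"y":0.001,"z":0,"turn":0},{"x":0.002,"y":0.001,"z":0,"turn":0}]' 0.0 10
python3 -m crank '[{"x":0,"y":0,"z":0,"turn":0},{"x":0,"y":0,"z":0,"turn":0},{"x":0,"y":0,"z":0,"turn":0}]' 0.0 45
python3 -c "
from h import *
go([.5838,-.1693,.285],100.4)"
```

```text
time_s: 22.5
tool_pos: [0.5837, -0.169, 0.1848]
tool_rot: [-180.0, -0.0, 100.3]
force: [-2.1, 0.8, 0.5]
grip_width: 0.0173
grasp_force: 10.0
time_s: 22.88
tool_pos: [0.5838, -0.169, 0.1848]
tool_rot: [-180.0, -0.0, 100.3]
force: [-1.7, 2.0, 0.5]
grip_width: 0.0161
grasp_force: 45.0
t 22.875 tcp [ 0.5838 -0.169   0.1848] rot [-1.7999e+02 -1.0000e-02  1.0027e+02] q7 17.5 w 0.0161 F [-1.7  2.   0.5] T [0.37 0.23 0.03] g 45.0
shift [-0.0003 -0.     -0.1002] turn -0.002
```

Gripped. I lift 15 mm first and check the load.

```bash
python3 -m crank '[{"x":0,"y":0,"z":-0.001,"turn":0},{"x":0,"y":0,"z":-0.003,"turn":0},{"x":0,"y":0,"z":-0.006,"turn":0},{"x":0,"y":0,"z":-0.009,"turn":0},{"x":0,"y":0,"z":-0.012,"turn":0},{"x":0,"y":0,"z":-0.014,"turn":0},{"x":0,"y":0,"z":-0.015,"turn":0},{"x":0,"y":0,"z":-0.015,"turn":0}]'
python3 -c "
from h import *
go([.5838,-.1693,.285],100.4)
S=imaging.read_camera('side')[185:300,280:400]
C=imaging.read_camera('scene')[130:245,200:320]
cv2.imwrite('pics/s4.png',cv2.resize(np.hstack([C,S]),None,fx=3.3,fy=3.3,interpolation=cv2.INTER_CUBIC)[:,:,::-1])"
```

```text
time_s: 23.88
tool_pos: [0.5838, -0.1692, 0.1999]
tool_rot: [180.0, 0.0, 100.3]
force: [-0.4, 0.8, -6.0]
grip_width: 0.0162
grasp_force: 45.0
t 23.875 tcp [ 0.5838 -0.1692  0.1999] rot [1.8000e+02 1.0000e-02 1.0025e+02] q7 17.8 w 0.0162 F [-0.4  0.8 -6. ] T [-0.03 -0.14 -0.  ] g 45.0
shift [-0.0001 -0.0001 -0.0851] turn -0.003
```

View pics/s4.png

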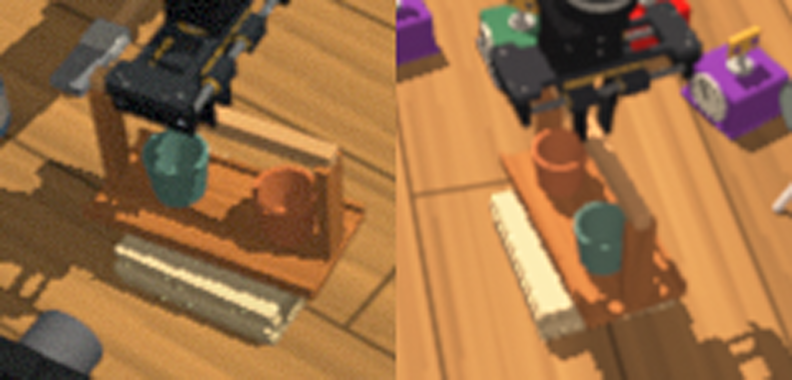

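The carrier is off the stack and level. Both bowls stand on it, green at crop (177,168) and red at (287,205), and the load is about 6 N. I lift the rest of the way smoothly.

```bash
python3 -m crank '[{"x":0,"y":0,"z":-0.002,"turn":0},{"x":0,"y":0,"z":-0.006,"turn":0},{"x":0,"y":0,"z":-0.012,"turn":0},{"x":0,"y":0,"z":-0.02,"turn":0},{"x":0,"y":0,"z":-0.029,"turn":0},{"x":0,"y":0,"z":-0.038,"turn":0},{"x":0,"y":0,"z":-0.047,"turn":0},{"x":0,"y":0,"z":-0.056,"turn":0},{"x":0,"y":0,"z":-0.065,"turn":0},{"x":0,"y":0,"z":-0.074,"turn":0},{"x":0,"y":0,"z":-0.081,"turn":0},{"x":0,"y":0,"z":-0.085,"turn":0}]'
python3 -m crank '[{"x":0,"y":0,"z":-0.001,"turn":0},{"x":0,"y":0,"z":-0.001,"turn":0},{"x":0,"y":0,"z":-0.001,"turn":0},{"x":0,"y":0,"z":-0.001,"turn":0},{"x":0,"y":0,"z":-0.001,"turn":0},{"x":0,"y":0,"z":-0.001,"turn":0},{"x":0,"y":0,"z":-0.001,"turn":0},{"x":0,"y":0,"z":-0.001,"turn":0}]'
python3 -c "
from h import *
go([.5838,-.1693,.285],100.4)
S=imaging.read_camera('side')[150:290,270:420]
C=imaging.read_camera('scene')[110:250,190:340]
cv2.imwrite('pics/s5.png',cv2.resize(np.hstack([C,S]),None,fx=2.6,fy=2.6,interpolation=cv2.INTER_CUBIC)[:,:,::-1])"
```

```text
time_s: 25.48
tool_pos: [0.584, -0.1692, 0.2854]
tool_rot: [180.0, 0.0, 100.3]
force: [-0.6, 0.6, -6.1]
grip_width: 0.0162
grasp_force: 45.0
time_s: 26.48
tool_pos: [0.5838, -0.1692, 0.2858]
tool_rot: [-180.0, 0.0, 100.3]
force: [-0.3, 0.5, -6.2]
grip_width: 0.0162
grasp_force: 45.0
t 26.475 tcp [ 0.5838 -0.1692  0.2858] rot [-180.      0.    100.26] q7 18.7 w 0.0162 F [-0.3  0.5 -6.2] T [-0.01 -0.15  0.02] g 45.0
shift [-0.0001 -0.0001  0.0008] turn -0.003
```

View pics/s5.png

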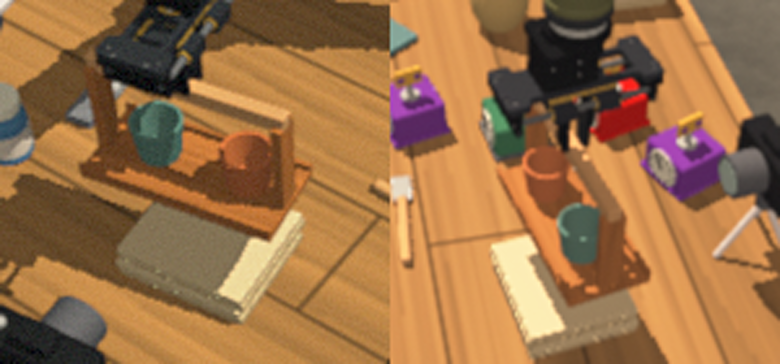

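The carrier hangs level about 10 cm over the stack. Both bowls are upright on it, at crop (156,133) and (245,165), and the force and grip readings are steady. I hand the job in.

```bash
python3 -c "
from cell import env
print(env.sign_off())"
```

```text
the job is handed in; nothing more can be done
None
```

I wound the timer key to its stop, lifted the carrier with both bowls level about 10 cm above the stack, and signed the job off while holding it still; no verdict came back.

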